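# Move the controller battery packs to the charger in reverse order

### The arm

A 6-joint arm with a two-finger parallel gripper is mounted at the origin on the work surface. World frame = base frame: x ahead of the robot, y to its left, z up, the work surface at z = 0. Lengths are in m, angles in rad, forces in N, time in s.
With the tool pointing down it reaches from about 0.275 to 0.85 m from the base axis. Payload 19 kg.
Tool frame: the origin (TCP) lies on the centre line of the jaws, within the pads' length; the fingertips stand 19 mm ahead of it and the grasp point (between the pads) is the TCP; z points along the fingers, y is the line along which they close (so a half turn about z gives the same grasp; the last joint's range is limited). The gripper opens to 85 mm and grips with 20 to 120 N. Pads are 22 mm wide; open, the fingers measure 114 mm over their backs; the gripper's body (76 mm by 85 mm) begins 54 mm behind the grasp point. The pads swing forward as they close: fully open they stand 13 mm farther back than shut.
Start: joints at [-1.301, 0.15, 1.437, -0, 1.554, -0.134], TCP at [0.226, -0.529, 0.228] pointing down, gripper open.
Joint ranges: [-2.8, 2.8], [-0.68, 2.1], [0.12, 2.68], [-1.39, 4.53], [0.16, 2.79], [-2.81, 2.81]. Speed limits (rad/s): [1.89, 1.89, 2.22, 3.01, 3.01, 3.01].

### API

Orientations are given as a rotation vector (axis times angle).
In Python, from plant import read_state, snapshot, job_done, outline_of, tip_of gives the robot as it stands. The module is installed in compiled form; this text tells all that it offers.
- The arm moves only by the tool send_rows, never from a script. Its argument "moves" is a list of rows, each an object with "angular": the turn, a rotation vector about the tool's x, y, z in fractions of the full range, 1 being 180 degrees, a list of three; "slide": the shift along the tool's x, y, z in fractions of the full range, 1 being 0.5 m, a list of three; "grip": the opening, from 0 (shut) to 1 (fully open). A call has exactly 10 rows; each row is the pose to reach, as a shift and turn from the pose commanded when the call began, along the tool's axes at that moment; what a row does not reach only later rows make up. A row lasts 1/12 s, in which the tool goes at most 41.7 mm and 7.16 degrees, less where a joint would pass 70% of its speed; a pose out of reach is approached as far as the arm can. A call with a gripper value outside its range is refused whole. The fingers move at their own pace and stop on an object; the grip force is fixed at half the most. Time passes only in rows, so rows that repeat a pose let the fingers close, or fill a call up. It gives the time, the measured TCP pose, the force, the opening and the grip force at its end, in the units of the state.
- read_state(): the state, without advancing time (a new reading comes with each control period).
- snapshot(name): name is "scene" or "top" or "wrist"; returns a dict with "pixels" (400x640x3 uint8, red, green, blue), "K" (3x3 intrinsics, pixels), "distortion" ([k1, k2, p1, p2, k3] as OpenCV has them; the pictures are not rectified), "origin" and "attitude" of the camera in the world. Camera axes: x right, y up, looking along -z (the intrinsics and any distortion apply to the point x, -y, -z); pixel columns grow to the right and rows downward; lengths in m; the calibration is good to about 2 mm. A picture is of the moment at which its call begins. There is no depth.
- job_done(): hands the job in; it is judged then, once.
Trained networks look in a picture, given as the dict that the camera call returned (one of the last four; its "shot" number tells which), for a name from the list of things; names that differ only in an ending like _2 or _b are one class to them, and where a whole thing is asked for, a point or a joint stands for the part that bears it (a point fixed in the world has none). Each returns a list of dicts, best first, with "score" (0 to 1); they miss things now and then, are a little off and sometimes report something else, mostly with a low value. They report only what shows in the picture. A call takes as long as a camera call.
- outline_of(target, picture): "pixels" (400x640 bool, what is visible of it).
- tip_of(target, picture): "position" ([x, y, z] in m, in the coordinates of the camera as it stood for that picture, good to about 4 mm: a listed point, or the origin of a listed thing).
The state is a dict: "time": time; "joint_positions": joint angles; "joint_velocities": joint speeds; "joint_torque": joint torques, N m; "eef_pos": TCP position; "ee_rot": TCP orientation; "ft_force": force on the tool from outside, world axes, zero at the start; "ft_torque": the same for the moment, N m; "grip_width": opening from 0.0 (shut) to 1.0 (fully open); "grip_force": force on a finger pad.
Only numpy, scipy, OpenCV 4.12 (cv2) and the standard library are available. Lean on these libraries where they do the work, as an engineer would, in place of code of your own. Each camera call takes 0.05 s, during which the arm holds its last target. There are 200 camera calls.

### The job

Move the four coloured battery packs from the grey rack into the white charger, standing upright one to a bay, in the reverse order: the pack from the rack's left end goes in the charger's right end bay, the next one beside it, and so on to the rack's right end pack, which goes in the charger's left end bay (left and right as seen from the robot). Let go of them all, knock no pack over, and leave the controller, remote, pen pot and speaker where they are.

Things in the scene. Friction and masses are not known exactly. Their poses are not given: they have to be found in the camera images.
- pack_red: red controller battery pack, an upright block 30 (x) by 24 (y) by 72 (z) mm, 75 to 155 g, black band near its foot and a black window on its sides; at the start it stands loosely in a bay of the grey rack. Origin: centre of its underside, z up
- pack_blue: blue controller battery pack, an upright block 30 (x) by 24 (y) by 72 (z) mm, 75 to 155 g, black band near its foot and a black window on its sides; at the start it stands loosely in a bay of the grey rack. Origin: centre of its underside, z up
- pack_yellow: yellow controller battery pack, an upright block 30 (x) by 24 (y) by 72 (z) mm, 75 to 155 g, black band near its foot and a black window on its sides; at the start it stands loosely in a bay of the grey rack. Origin: centre of its underside, z up
- pack_green: green controller battery pack, an upright block 30 (x) by 24 (y) by 72 (z) mm, 75 to 155 g, black band near its foot and a black window on its sides; at the start it stands loosely in a bay of the grey rack. Origin: centre of its underside, z up
- tab_red: flat red name tab 24 (x) by 36 (y) by 3 mm, fixed on the grey rack's far ledge, 45 mm in +x from the centre of the bay in which the red pack starts; it stays there and shows that pack's old place. Origin: centre of its underside, 14 mm above the shelf top; axes as the grey rack's
- tab_blue: flat blue name tab 24 (x) by 36 (y) by 3 mm, fixed on the grey rack's far ledge, 45 mm in +x from the centre of the bay in which the blue pack starts; it stays there and shows that pack's old place. Origin: centre of its underside, 14 mm above the shelf top; axes as the grey rack's
- tab_yellow: flat yellow name tab 24 (x) by 36 (y) by 3 mm, fixed on the grey rack's far ledge, 45 mm in +x from the centre of the bay in which the yellow pack starts; it stays there and shows that pack's old place. Origin: centre of its underside, 14 mm above the shelf top; axes as the grey rack's
- tab_green: flat green name tab 24 (x) by 36 (y) by 3 mm, fixed on the grey rack's far ledge, 45 mm in +x from the centre of the bay in which the green pack starts; it stays there and shows that pack's old place. Origin: centre of its underside, 14 mm above the shelf top; axes as the grey rack's
- rack: grey storage rack 246 mm long, left or right of the robot: four open bays at y = -87, -29, 29, 87 mm, x = 0, each 50 (x) by 44 (y) mm inside, floor at z = 8 mm, wall tops at 26 mm. Fixed; origin: underside, centre of the bay row; x away from the robot, +y to its left (within 17 degrees). Far ledge (x 29 to 61 mm, 14 mm high) bears the colour tabs
- charger: white charger 246 mm long, empty, beside the rack: four open bays at y = -87, -29, 29, 87 mm, x = 0, each 50 (x) by 44 (y) mm inside, floor at z = 8 mm, wall tops at 26 mm. Fixed; origin: underside, centre of the bay row; x away from the robot, +y to its left (within 17 degrees). Bay floors black; far ledge (x 29 to 61 mm, 24 mm high) has four small green lamps
- controller: bystander: loose orange game controller about 150 (y) by 115 (x) by 37 mm, beyond the racks. Origin: under its middle
- remote: bystander: loose matte silver remote, 44 (x) by 170 (y) by 16 mm, lying on the left, outside the racks. Origin: centre of its underside
- pen_pot: bystander: loose white ceramic cube pot 85 mm with pens up to 130 mm high, on the robot's right. Origin: centre of its underside
- speaker: bystander: loose round grey puck speaker, 92 mm across, 39 mm high, on the robot's left. Origin: centre of its underside

How it is judged:
By the outcome, as a careful person would: the job done as asked, in the order asked, and still so for the second after the job is handed in, with the robot touching nothing.
It also fails if it takes over 99 s, if anything falls off the work surface, if the arm or the gripper's body presses on something with over 40 N, if the wrist force passes 120 N, or if a joint passes its speed limit or range.

## Working session

There is one attempt and no reset: what is moved stays moved. The work goes in short steps, Python scripts to look and compute and a tool call to move; the robot and the scene stay as the last step left them, time stands still between calls to the robot, and variables do not carry over. Pictures are saved under pics/ and viewed, at most 14 in all, crops included, and the job is handed in when it is done.

Besides the shell and the picture viewer there is one more tool, called after "Call:" as name([rows], argument=value, ...), one row to a line, values as JSON. send_rows: Moves the arm, as the interface text tells. Its arguments: {"type":"object","properties":{"moves":{"type":"array"}},"required":["moves"]}

```bash
mkdir -p pics
cat > h.py <<'E'
import numpy as np, cv2
from plant import *
from scipy.spatial.transform import Rotation as R
def att(p):
    a=np.array(p["attitude"]); 
    return a if a.shape==(3,3) else (R.from_rotvec(a).as_matrix() if a.size==3 else R.from_quat(a).as_matrix())
def tip(n,p):
    return [(round(d["score"],2),np.round(att(p)@np.array(d["position"])+p["origin"],4)) for d in tip_of(n,p)[:2]]
def save(p,name): cv2.imwrite("pics/"+name,cv2.cvtColor(p["pixels"],cv2.COLOR_RGB2BGR))
def ray(p,uv,z):
    u=cv2.undistortPoints(np.array([[uv]],float),np.array(p["K"]),np.array(p["distortion"])).ravel()
    d=att(p)@np.array([u[0],-u[1],-1.]); o=np.array(p["origin"]); return o+d*(z-o[2])/d[2]
def proj(p,X):
    c=(np.atleast_2d(X)-p["origin"])@att(p); c=c*[1,-1,-1]
    return cv2.projectPoints(c,np.zeros(3),np.zeros(3),np.array(p["K"]),np.array(p["distortion"]))[0].reshape(-1,2)
E
python3 - <<'E'
from h import *
print(read_state())
for c in ["scene","top"]:
    p=snapshot(c); save(p,c+"0.png"); print(c,p["origin"],p["attitude"])
    for n in ["pack_red","pack_blue","pack_yellow","pack_green","tab_red","tab_blue","tab_yellow","tab_green","rack","charger","controller","remote","pen_pot","speaker"]: print(n,tip(n,p))
E
```

```text
{'time': 0.0, 'joint_positions': array([-1.30096918e+00,  1.50972947e-01,  1.43802009e+00,  3.84248987e-05,
        1.55378222e+00, -1.34026712e-01]), 'joint_velocities': array([ 0.00082605,  0.00150023, -0.00207796,  0.00138583, -0.00115327,
        0.001451  ]), 'joint_torque': array([ 2.98452478e-04, -7.13044810e+01, -5.70871174e+01, -6.75475258e-05,
        8.78173654e-03,  5.34812114e-05]), 'eef_pos': array([ 0.22586926, -0.52851716,  0.22698834]), 'ee_rot': array([-3.07660333e+00, -6.29831704e-01,  6.58025687e-05]), 'ft_force': array([-0.10530204,  0.11047431, -0.28351438]), 'ft_torque': array([ 0.00388991, -0.01891424, -0.03586255]), 'grip_force': 0.0, 'grip_width': 0.9950859690909072}
scene [ 1.209858   -0.83385481  0.87825386] [0.8520346  0.29376066 0.56377469]
pack_red [(0.77, array([ 0.5981, -0.1227,  0.0076])), (0.58, array([ 0.5704, -0.2332,  0.009 ]))]
pack_blue [(0.78, array([ 0.5801, -0.1816,  0.0107]))]
pack_yellow [(0.69, array([ 0.5585, -0.2905,  0.0071]))]
pack_green [(0.77, array([ 0.5721, -0.2353,  0.0096])), (0.42, array([ 0.6283, -0.1917,  0.0121]))]
tab_red [
[... 1059 characters left out ...]
y([ 0.5551, -0.2895,  0.0051])), (0.59, array([ 0.5908, -0.3006,  0.0149]))]
tab_blue [(0.55, array([ 0.6185, -0.1904,  0.0149]))]
tab_yellow [(0.41, array([ 0.593 , -0.2994,  0.0177]))]
tab_green [(0.39, array([ 0.6124, -0.2452,  0.0113]))]
rack [(0.84, array([ 5.768e-01, -2.059e-01, -2.000e-04])), (0.5, array([ 0.5179, -0.4661, -0.0026]))]
charger [(0.58, array([0.5387, 0.2138, 0.0016]))]
controller [(0.89, array([ 0.7786, -0.0428, -0.003 ])), (0.52, array([ 0.612 , -0.2448,  0.0103]))]
remote [(0.71, array([6.309e-01, 4.430e-01, 2.000e-04]))]
pen_pot [(0.8, array([ 0.5185, -0.4659, -0.0021]))]
speaker [(0.96, array([ 0.4496,  0.4861, -0.0021])), (0.65, array([ 0.5948, -0.3014,  0.017 ]))]
```

View pics/top0.png

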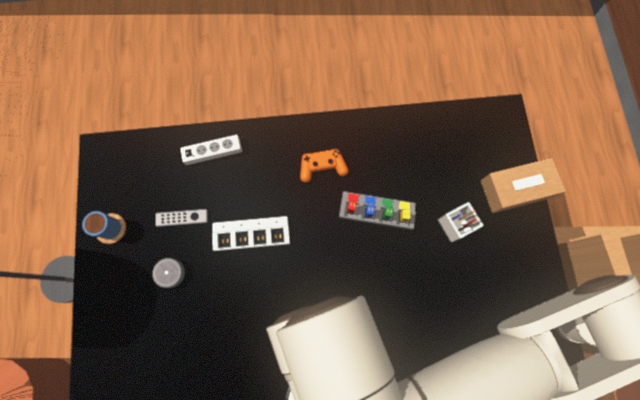

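View pics/scene0.png

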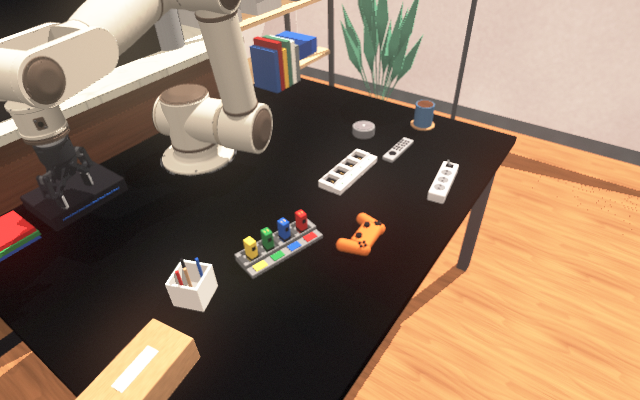

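The top view has the white charger at about (250,233) and the rack at (378,210). From the left the rack holds red, blue, green, yellow, with the controller at (323,165) and the pot at (461,221). Next I'll fit yaws from the outlines.

```bash
cat >> h.py <<'E'
from scipy.optimize import minimize
def box(x0,x1,y0,y1,z0,z1): return np.array([[x,y,z] for x in(x0,x1) for y in(y0,y1) for z in(z0,z1)],float)
def place(pts,q):
    c,s=np.cos(q[2]),np.sin(q[2]); return pts@np.array([[c,s,0],[-s,c,0],[0,0,1.]])+[q[0],q[1],0]
def fit(views,pts,q0,S=6):
    """views: list of (picture, bool mask); silhouettes' convex hulls vs the model's hull"""
    T=[]
    for p,m in views:
        v,u=np.nonzero(m); b=(u.min()-12,v.min()-12,u.max()+13,v.max()+13)
        T.append((p,b,cv2.resize(m[max(b[1],0):b[3],max(b[0],0):b[2]].astype(np.uint8),None,fx=S,fy=S,interpolation=cv2.INTER_LINEAR)))
    def cost(q):
        e=0
        for p,b,t in T:
            h=cv2.convexHull(((proj(p,place(pts,q))-[max(b[0],0),max(b[1],0)]+.5)*S).astype(np.float32))
            im=np.zeros(t.shape,np.uint8); cv2.fillConvexPoly(im,np.round(h*16).astype(np.int32),1,shift=4)
            e+=(im!=t).sum()/(t.sum())
        return e
    s=np.array([q0+np.r_[0,0,0],q0+np.r_[.01,0,0],q0+np.r_[0,.01,0],q0+np.r_[0,0,.12]])
    r=minimize(cost,q0,method="Nelder-Mead",options=dict(initial_simplex=s,xatol=1e-4,fatol=1e-4,maxiter=200))
    return r.x,r.fun
E
python3 - <<'E'
from h import *
P=[snapshot("scene"),snapshot("top")]
for n,q0,pts in [("charger",(.538,.212,.0),np.vstack([box(-.029,.029,-.123,.123,0,.026),box(.029,.061,-.123,.123,0,.024)])),
                 ]:
    for vs in ([0],[1],[0,1]):
        V=[(P[i],outline_of(n,P[i])[0]["pixels"]) for i in vs]
        print(n,vs,[fit(V,pts,np.array(q0)+[0,0,d]) for d in(-.12,.12)])
# tabs by colour in scene and top
from itertools import product
for p,n in product(P,["red","blue","yellow","green"]):
    print(n,[(round(d["score"],2),ray(p,np.argwhere(d["pixels"])[:,::-1].mean(0),.017).round(4)) for d in outline_of("tab_"+n,p)[:2]])
E
```

```text
charger [0] [(array([ 0.53843717,  0.21804254, -0.00169676]), np.float64(0.03653130358412446)), (array([ 0.5388205 ,  0.21850158, -0.0016974 ]), np.float64(0.037451382209025136))]
charger [1] [(array([ 0.53640123,  0.21355539, -0.00764453]), np.float64(0.0653288953155267)), (array([ 0.53631614,  0.21336162, -0.00569301]), np.float64(0.06587455324257223))]
charger [0, 1] [(array([ 0.53768349,  0.21519156, -0.00842361]), np.float64(0.12725445383869546)), (array([ 0.5379595 ,  0.21536547, -0.01198461]), np.float64(0.12778808885248502))]
red [(0.59, array([ 0.6455, -0.1346,  0.017 ])), (0.31, array([ 0.6136, -0.2464,  0.017 ]))]
blue [(0.59, array([ 0.6283, -0.1908,  0.017 ]))]
yellow [(0.42, array([ 0.5977, -0.3026,  0.017 ]))]
green [(0.65, array([ 0.6148, -0.2466,  0.017 ]))]
red []
blue [(0.54, array([ 0.625 , -0.1906,  0.017 ]))]
yellow []
green [(0.53, array([ 0.6113, -0.2453,  0.017 ])), (0.18, array([ 0.6403, -0.1358,  0.017 ]))]
```

```bash
cat >> h.py <<'E'
def go(x,y,z,yaw_deg,st=None):
    """yaw of tool y axis in world, tool down"""
    st=st or read_state(); R0=R.from_rotvec(st["ee_rot"]); a=np.radians(yaw_deg); yv=np.array([np.cos(a),np.sin(a),0]); zv=np.array([0,0,-1.])
    R1=R.from_matrix(np.column_stack([np.cross(yv,zv),yv,zv]))
    print("slide",(R0.inv().apply(np.array([x,y,z])-st["eef_pos"])).round(4).tolist(),"ang",np.degrees((R0.inv()*R1).as_rotvec()).round(2).tolist())
    return dict(eef_pos=np.array([x,y,z]),ee_rot=R1.as_rotvec())
E
python3 -c "
from h import *
go(.54,-.2,.30,-15)"
```

```text
slide [0.418, -0.1789, -0.0724] ang [-0.01, -0.01, -51.87]
```

The rows are not in the units I measure in: shifts go in shares of 0.5 m and turns go in shares of 180 degrees. I convert before sending: 0.36 m is 0.72, -0.0724 m is -0.1448, -51.87 degrees is -0.2882.

Call:
send_rows([
  {"angular": [0,0,-0.0278],"slide": [0.072,-0.03,-0.04],"grip": 1},
  {"angular": [0,0,-0.0556],"slide": [0.144,-0.062,-0.08],"grip": 1},
  {"angular": [0,0,-0.0833],"slide": [0.216,-0.092,-0.12],"grip": 1},
  {"angular": [0,0,-0.1111],"slide": [0.288,-0.124,-0.1448],"grip": 1},
  {"angular": [0,0,-0.1389],"slide": [0.36,-0.154,-0.1448],"grip": 1},
  {"angular": [0,0,-0.1667],"slide": [0.432,-0.184,-0.1448],"grip": 1},
  {"angular": [0,0,-0.1944],"slide": [0.504,-0.216,-0.1448],"grip": 1},
  {"angular": [0,0,-0.2222],"slide": [0.576,-0.246,-0.1448],"grip": 1},
  {"angular": [0,0,-0.25],"slide": [0.648,-0.278,-0.1448],"grip": 1},
  {"angular": [0,0,-0.2882],"slide": [0.72,-0.308,-0.1448],"grip": 1},
])

```text
time: 3.03
eef_pos: [0.4974, -0.2439, 0.3002]
ee_rot: [2.488, 1.917, 0.0]
ft_force: [-0.4, -1.6, 0.0]
grip_width: 0.999
grip_force: 0.0
```

```bash
python3 -c "
from h import *
print(read_state()['eef_pos'])
go(.54,-.2,.30,-15)"
```

```text
[ 0.49742823 -0.24385123  0.30022621]
slide [0.0533, 0.03, 0.0002] ang [0.02, 0.01, 0.22]
```

Run:
```python
from h import *
p=snapshot("wrist"); save(p,"w1.png"); print(p["origin"],p["attitude"])
for n in ["pack_red","pack_blue","pack_green","pack_yellow"]:
    print(n,tip(n,p))
```

```text
[ 0.51928592 -0.16502125  0.44531399] [-0.32179151  0.04088382 -0.25553878]
pack_red [(0.71, array([ 0.6044, -0.1237,  0.0044])), (0.55, array([ 0.6436, -0.1366,  0.0107]))]
pack_blue [(0.7, array([ 0.5805, -0.1834,  0.0067]))]
pack_green [(0.58, array([ 0.5662, -0.2398,  0.0093]))]
pack_yellow [(0.66, array([ 0.5594, -0.2957,  0.0061]))]
```

View pics/w1.png

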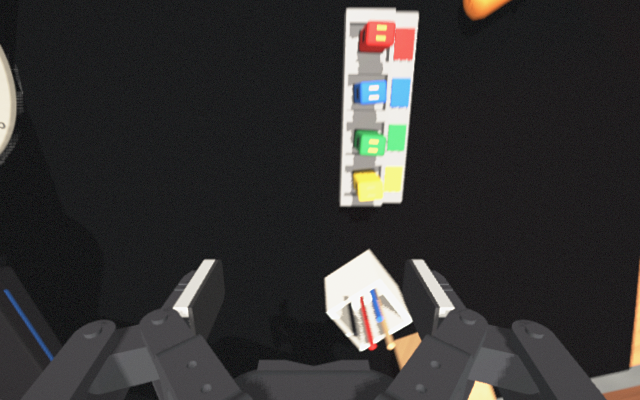

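The wrist view shows red (378,37), blue (372,92), green (370,143) and yellow (368,186), with yellow twisted. I'll fit the pack poses by hull.

Run:
```python
from h import *
P=[snapshot(c) for c in("wrist","scene","top")]
B=box(-.015,.015,-.012,.012,.008,.080)
for n,x,y in [("red",.601,-.1228),("blue",.5805,-.183),("green",.569,-.238),("yellow",.5585,-.293)]:
    M=[(p,o[0]["pixels"]) for p in P for o in [outline_of("pack_"+n,p)] if o]
    for V in (M[:1],M):
        r=min((fit(V,B,np.array([x,y,a])) for a in(-.8,-.4,0,.3)),key=lambda r:r[1])
        print(n,len(V),r[0][:2].round(4),np.degrees(r[0][2]).round(1),round(r[1],3))
```

```text
red 1 [ 0.6026 -0.1257] -12.5 0.115
red 3 [ 0.6027 -0.1241] -23.3 0.886
blue 1 [ 0.5825 -0.1819] -11.0 0.088
blue 3 [ 0.5821 -0.1814] -13.7 0.703
green 1 [ 0.5712 -0.2393] -27.6 0.114
green 3 [ 0.5706 -0.2374] -29.2 0.93
yellow 1 [ 0.5572 -0.2918] -0.3 0.11
yellow 2 [ 0.5575 -0.2926] -23.6 0.42
```

```bash
python3 -c "
from h import *
s=go(.6025,-.1245,.13,-13)
go(.6025,-.1245,.058,-13,s)"
```

```text
slide [0.1445, 0.0711, 0.17] ang [-0.01, -0.01, -1.99]
slide [0.0, -0.0, 0.072] ang [0.0, 0.0, 0.0]
```

In the tool's units: 0.17 m is 0.34, 0.1445 m is 0.289, -2 degrees is -0.0111.

Call:
send_rows([
  {"angular": [0,0,-0.0111],"slide": [0.05,0.026,0.05],"grip": 1},
  {"angular": [0,0,-0.0111],"slide": [0.1,0.05,0.1],"grip": 1},
  {"angular": [0,0,-0.0111],"slide": [0.15,0.076,0.15],"grip": 1},
  {"angular": [0,0,-0.0111],"slide": [0.2,0.1,0.2],"grip": 1},
  {"angular": [0,0,-0.0111],"slide": [0.25,0.124,0.25],"grip": 1},
  {"angular": [0,0,-0.0111],"slide": [0.289,0.1422,0.3],"grip": 1},
  {"angular": [0,0,-0.0111],"slide": [0.289,0.1422,0.34],"grip": 1},
  {"angular": [0,0,-0.0111],"slide": [0.289,0.1422,0.34],"grip": 1},
  {"angular": [0,0,-0.0111],"slide": [0.289,0.1422,0.34],"grip": 1},
  {"angular": [0,0,-0.0111],"slide": [0.289,0.1422,0.34],"grip": 1},
])

```text
time: 4.87
eef_pos: [0.6028, -0.1251, 0.1316]
ee_rot: [2.458, 1.954, 0.001]
ft_force: [-1.0, 0.1, -0.3]
grip_width: 0.999
grip_force: 0.0
```

Run:
```python
from h import *
go(.6025,-.1245,.058,-13)
p=snapshot("wrist"); save(p,"w2.png")
print(tip("pack_red",p))
print(proj(p,place(box(-.015,.015,-.012,.012,.08,.08),[.6025,-.1245,np.radians(-13)])).round())
o=outline_of("pack_red",p)
B=box(-.015,.015,-.012,.012,.008,.080)
if o: print(fit([(p,o[0]["pixels"])],B,np.array([.6025,-.1245,-.2])))
```

```text
slide [0.0005, -0.0005, 0.0736] ang [0.09, 0.01, -0.02]
[(0.77, array([ 0.6035, -0.1238,  0.0088])), (0.65, array([ 0.5813, -0.1843,  0.0074]))]
[[289. 237.]
 [289. 237.]
 [288. 204.]
 [288. 204.]
 [333. 237.]
 [333. 237.]
 [333. 204.]
 [333. 204.]]
(array([ 0.60373929, -0.12393165, -0.32505989]), np.float64(0.06896790100698205))
```

View pics/w2.png

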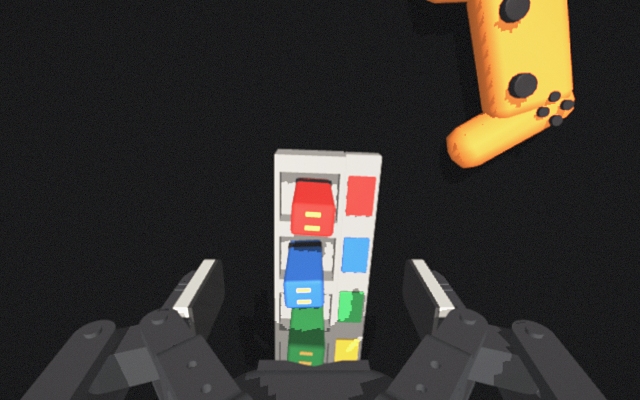

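The wrist view shows red's top face at about (314,220), where the projection put it, and centred between the fingers. I'll descend and grip.

In the tool's units: 0.072 m is 0.144, 0.07 m is 0.14, 2 degrees is 0.0111.

Call:
send_rows([
  {"angular": [0,0,0.0056],"slide": [0.0016,0,0.03],"grip": 1},
  {"angular": [0,0,0.0111],"slide": [0.0016,0,0.06],"grip": 1},
  {"angular": [0,0,0.0111],"slide": [0.0016,0,0.09],"grip": 1},
  {"angular": [0,0,0.0111],"slide": [0.0016,0,0.12],"grip": 1},
  {"angular": [0,0,0.0111],"slide": [0.0016,0,0.14],"grip": 1},
  {"angular": [0,0,0.0111],"slide": [0.0016,0,0.144],"grip": 1},
  {"angular": [0,0,0.0111],"slide": [0.0016,0,0.144],"grip": 0.7},
  {"angular": [0,0,0.0111],"slide": [0.0016,0,0.144],"grip": 0.4},
  {"angular": [0,0,0.0111],"slide": [0.0016,0,0.144],"grip": 0},
  {"angular": [0,0,0.0111],"slide": [0.0016,0,0.144],"grip": 0},
])

```text
time: 5.85
eef_pos: [0.6031, -0.1238, 0.0589]
ee_rot: [2.492, 1.912, 0.001]
ft_force: [-0.2, 0.5, 0.1]
grip_width: 0.455
grip_force: 0.0
```

In the tool's units: -0.1 m is -0.2, -0.085 m is -0.17.

Call:
send_rows([
  {"angular": [0,0,0],"slide": [0,0,0],"grip": 0},
  {"angular": [0,0,0],"slide": [0,0,0],"grip": 0},
  {"angular": [0,0,0],"slide": [0,0,0],"grip": 0},
  {"angular": [0,0,0],"slide": [0,0,-0.02],"grip": 0},
  {"angular": [0,0,0],"slide": [0,0,-0.05],"grip": 0},
  {"angular": [0,0,0],"slide": [0,0,-0.09],"grip": 0},
  {"angular": [0,0,0],"slide": [0,0,-0.13],"grip": 0},
  {"angular": [0,0,0],"slide": [0,0,-0.17],"grip": 0},
  {"angular": [0,0,0],"slide": [0,0,-0.2],"grip": 0},
  {"angular": [0,0,0],"slide": [0,0,-0.2],"grip": 0},
])

```text
time: 6.68
eef_pos: [0.6038, -0.124, 0.1622]
ee_rot: [2.489, 1.91, 0.005]
ft_force: [1.5, 0.1, -0.6]
grip_width: 0.338
grip_force: 59.2
```

Run:
```python
from h import *
s=read_state(); print(s["eef_pos"],s["ft_force"],s["grip_width"],s["grip_force"])
c=np.array([.5375,.2145]); 
for yaw in (0,-.5): 
  a=np.radians(yaw); print([(c+b*np.array([-np.sin(a),np.cos(a)])).round(4) for b in(-.087,-.029,.029,.087)])
go(.5375,.1275,.16,-.5)
```

```text
[ 0.60380663 -0.12402171  0.16224211] [ 1.50581122  0.14914454 -0.59232143] 0.3382719059627242 59.2042350769043
[array([0.5375, 0.1275]), array([0.5375, 0.1855]), array([0.5375, 0.2435]), array([0.5375, 0.3015])]
[array([0.5367, 0.1275]), array([0.5372, 0.1855]), array([0.5378, 0.2435]), array([0.5383, 0.3015])]
slide [0.2258, -0.1291, 0.0015] ang [0.29, 0.05, -14.49]
```

In the tool's units: 0.2258 m is 0.4516, 0.11 m is 0.22, -14.5 degrees is -0.0806.

Call:
send_rows([
  {"angular": [0,0,-0.0111],"slide": [0.04,-0.022,0],"grip": 0},
  {"angular": [0,0,-0.0222],"slide": [0.1,-0.056,0],"grip": 0},
  {"angular": [0,0,-0.0333],"slide": [0.16,-0.09,0],"grip": 0},
  {"angular": [0,0,-0.0444],"slide": [0.22,-0.124,0],"grip": 0},
  {"angular": [0,0,-0.0556],"slide": [0.28,-0.16,0],"grip": 0},
  {"angular": [0,0,-0.0667],"slide": [0.34,-0.194,0],"grip": 0},
  {"angular": [0.0017,0,-0.0806],"slide": [0.4,-0.228,0],"grip": 0},
  {"angular": [0.0017,0,-0.0806],"slide": [0.4516,-0.258,0],"grip": 0},
  {"angular": [0.0017,0,-0.0806],"slide": [0.4516,-0.258,0],"grip": 0},
  {"angular": [0.0017,0,-0.0806],"slide": [0.4516,-0.258,0],"grip": 0},
])

```text
time: 7.52
eef_pos: [0.5359, 0.1291, 0.1579]
ee_rot: [-2.225, -2.211, 0.005]
ft_force: [0.9, -1.3, -0.9]
grip_width: 0.333
grip_force: 59.3
```

Run:
```python
from h import *
p=snapshot("wrist"); save(p,"w3.png"); print(tip("charger",p), read_state()["eef_pos"])
im=p["pixels"].copy()
for q,c in (((.5375,.2145,np.radians(-.5)),(255,0,255)),):
    for b in(-.087,-.029,.029,.087):
        for z in (.008,.026):
            r=place(np.array([[-.025,b-.022,z],[.025,b-.022,z],[.025,b+.022,z],[-.025,b+.022,z]]),q)
            cv2.polylines(im,[proj(p,r).round().astype(np.int32)],True,c if z>.02 else (0,255,255),1)
save(dict(pixels=im),"w3o.png")
```

```text
[(0.91, array([ 0.5411,  0.2112, -0.0006]))] [0.53649231 0.12742613 0.15783317]
```

View pics/w3o.png

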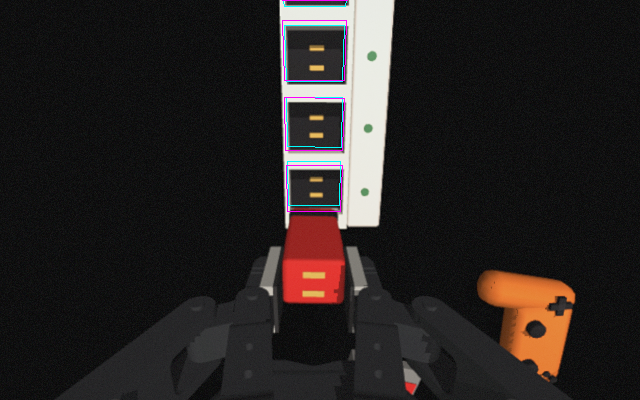

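The overlay puts the charger bays at (315,57), (314,126) and (315,187). The real bays sit about 2 px lower and 1 px right, so I'm refining the charger to (0.539, 0.2125). Now lowering red into the right bay.

In the tool's units: 0.098 m is 0.196, -0.002 m is -0.004.

Call:
send_rows([
  {"angular": [0,0,0],"slide": [-0.004,0.003,0.03],"grip": 0},
  {"angular": [0,0,0],"slide": [-0.004,0.003,0.07],"grip": 0},
  {"angular": [0,0,0],"slide": [-0.004,0.003,0.11],"grip": 0},
  {"angular": [0,0,0],"slide": [-0.004,0.003,0.14],"grip": 0},
  {"angular": [0,0,0],"slide": [-0.004,0.003,0.16],"grip": 0},
  {"angular": [0,0,0],"slide": [-0.004,0.003,0.176],"grip": 0},
  {"angular": [0,0,0],"slide": [-0.004,0.003,0.188],"grip": 0},
  {"angular": [0,0,0],"slide": [-0.004,0.003,0.196],"grip": 0},
  {"angular": [0,0,0],"slide": [-0.004,0.003,0.196],"grip": 0},
  {"angular": [0,0,0],"slide": [-0.004,0.003,0.196],"grip": 0},
])

```text
time: 8.45
eef_pos: [0.5377, 0.1258, 0.0605]
ee_rot: [-2.228, -2.209, 0.004]
ft_force: [0.6, 0.1, -1.0]
grip_width: 0.338
grip_force: 59.3
```

Call:
send_rows([
  {"angular": [0,0,0],"slide": [0,0,0.002],"grip": 0},
  {"angular": [0,0,0],"slide": [0,0,0.002],"grip": 0.36},
  {"angular": [0,0,0],"slide": [0,0,0.002],"grip": 0.42},
  {"angular": [0,0,0],"slide": [0,0,0.002],"grip": 0.6},
  {"angular": [0,0,0],"slide": [0,0,0.002],"grip": 0.8},
  {"angular": [0,0,0],"slide": [0,0,0.002],"grip": 1},
  {"angular": [0,0,0],"slide": [0,0,-0.02],"grip": 1},
  {"angular": [0,0,0],"slide": [0,0,-0.06],"grip": 1},
  {"angular": [0,0,0],"slide": [0,0,-0.12],"grip": 1},
  {"angular": [0,0,0],"slide": [0,0,-0.18],"grip": 1},
])

```text
time: 9.28
eef_pos: [0.5375, 0.1257, 0.1516]
ee_rot: [-2.228, -2.208, 0.006]
ft_force: [1.1, -0.1, -0.1]
grip_width: 1.001
grip_force: 0.0
```

Run:
```python
from h import *
s=read_state();print(s["eef_pos"],s["grip_width"])
p=snapshot("wrist"); save(p,"w4.png"); print(tip("pack_red",p)); o=outline_of("pack_red",p)
print(fit([(p,o[0]["pixels"])],box(-.015,.015,-.012,.012,.008,.080),np.array([.538,.1255,0])))
go(.5825,-.182,.15,-12)
```

```text
[0.53747398 0.12574245 0.15158566] 1.0011318816421277
[(0.71, array([0.5363, 0.1242, 0.007 ]))]
(array([0.53860863, 0.12500157, 0.01638641]), np.float64(0.05825163175574187))
slide [-0.3075, 0.0461, 0.0027] ang [-0.04, -0.07, 11.51]
```

View pics/w4.png

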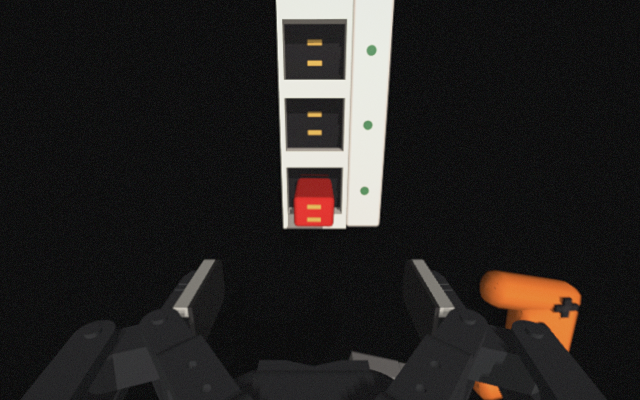

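Red stands upright in the right end bay at (314,200). Next is blue.

In the tool's units: -0.3075 m is -0.615, 0.015 m is 0.03, 11.5 degrees is 0.0639.

Call:
send_rows([
  {"angular": [0,0,0.0056],"slide": [-0.06,0.01,0],"grip": 1},
  {"angular": [0,0,0.0139],"slide": [-0.13,0.02,0],"grip": 1},
  {"angular": [0,0,0.0222],"slide": [-0.2,0.03,0],"grip": 1},
  {"angular": [0,0,0.0306],"slide": [-0.27,0.04,0],"grip": 1},
  {"angular": [0,0,0.0389],"slide": [-0.34,0.052,0],"grip": 1},
  {"angular": [0,0,0.0472],"slide": [-0.41,0.062,0],"grip": 1},
  {"angular": [0,0,0.0556],"slide": [-0.48,0.072,0],"grip": 1},
  {"angular": [0,0,0.0639],"slide": [-0.55,0.082,0.006],"grip": 1},
  {"angular": [0,0,0.0639],"slide": [-0.615,0.092,0.01],"grip": 1},
  {"angular": [0,0,0.0639],"slide": [-0.615,0.092,0.01],"grip": 1},
])

```text
time: 10.27
eef_pos: [0.5809, -0.1871, 0.1431]
ee_rot: [-2.442, -1.97, 0.008]
ft_force: [0.9, 0.0, -0.2]
grip_width: 0.999
grip_force: 0.0
```

```bash
cat > chk.py <<'E'
from h import *
import sys
n,x,y,a=sys.argv[1],*map(float,sys.argv[2:5])
p=snapshot("wrist"); print(tip("pack_"+n,p)); o=outline_of("pack_"+n,p)
B=box(-.015,.015,-.012,.012,.008,.080)
print([fit([(p,o[0]["pixels"])],B,np.array([x,y,np.radians(a+d)])) for d in(-10,10)])
s=read_state(); print(s["eef_pos"]); go(x,y,.058,a)
E
python3 chk.py blue .5825 -.182 -12
```

```text
[(0.97, array([ 0.5801, -0.1812,  0.0069]))]
[(array([ 0.58411449, -0.18003086, -0.19057175]), np.float64(0.10434230436662344)), (array([ 0.58407192, -0.18016748, -0.18824534]), np.float64(0.1047611327280588))]
[ 0.58086063 -0.18195093  0.14389059]
slide [0.0003, 0.0022, 0.0859] ang [-0.38, -0.01, -0.03]
```

In the tool's units: 0.085 m is 0.17, 0.002 m is 0.004, -0.4 degrees is -0.0022.

Call:
send_rows([
  {"angular": [-0.0022,0,0],"slide": [0.002,0.004,0.04],"grip": 1},
  {"angular": [-0.0022,0,0],"slide": [0.002,0.004,0.08],"grip": 1},
  {"angular": [-0.0022,0,0],"slide": [0.002,0.004,0.12],"grip": 1},
  {"angular": [-0.0022,0,0],"slide": [0.002,0.004,0.15],"grip": 1},
  {"angular": [-0.0022,0,0],"slide": [0.002,0.004,0.166],"grip": 1},
  {"angular": [-0.0022,0,0],"slide": [0.002,0.004,0.17],"grip": 1},
  {"angular": [-0.0022,0,0],"slide": [0.002,0.004,0.17],"grip": 0.7},
  {"angular": [-0.0022,0,0],"slide": [0.002,0.004,0.17],"grip": 0.4},
  {"angular": [-0.0022,0,0],"slide": [0.002,0.004,0.17],"grip": 0},
  {"angular": [-0.0022,0,0],"slide": [0.002,0.004,0.17],"grip": 0},
])

```text
time: 11.25
eef_pos: [0.5834, -0.1815, 0.0605]
ee_rot: [2.439, 1.976, 0.002]
ft_force: [-0.1, -0.3, -0.7]
grip_width: 0.454
grip_force: 0.0
```

In the tool's units: -0.12 m is -0.24, -0.095 m is -0.19.

Call:
send_rows([
  {"angular": [0,0,0],"slide": [0,0,0],"grip": 0},
  {"angular": [0,0,0],"slide": [0,0,0],"grip": 0},
  {"angular": [0,0,0],"slide": [0,0,0],"grip": 0},
  {"angular": [0,0,0],"slide": [0,0,-0.02],"grip": 0},
  {"angular": [0,0,0],"slide": [0,0,-0.05],"grip": 0},
  {"angular": [0,0,0],"slide": [0,0,-0.09],"grip": 0},
  {"angular": [0,0,0],"slide": [0,0,-0.14],"grip": 0},
  {"angular": [0,0,0],"slide": [0,0,-0.19],"grip": 0},
  {"angular": [0,0,0],"slide": [0,0,-0.24],"grip": 0},
  {"angular": [0,0,0],"slide": [0,0,-0.24],"grip": 0},
])

```text
time: 12.08
eef_pos: [0.5842, -0.182, 0.1857]
ee_rot: [2.435, 1.972, 0.006]
ft_force: [1.4, -0.7, -1.5]
grip_width: 0.334
grip_force: 59.6
```

```bash
python3 -c "
from h import *
go(.5385,.1835,.18,-.5)"
```

```text
slide [0.3481, -0.1207, 0.004] ang [0.49, 0.16, -11.5]
```

In the tool's units: 0.348 m is 0.696, 0.182 m is 0.364, -11.5 degrees is -0.0639.

Call:
send_rows([
  {"angular": [0,0,-0.0056],"slide": [0.06,-0.02,0],"grip": 0},
  {"angular": [0,0,-0.0111],"slide": [0.136,-0.046,0],"grip": 0},
  {"angular": [0,0,-0.0222],"slide": [0.212,-0.074,0],"grip": 0},
  {"angular": [0,0,-0.0278],"slide": [0.288,-0.1,0],"grip": 0},
  {"angular": [0,0,-0.0333],"slide": [0.364,-0.126,0],"grip": 0},
  {"angular": [0,0,-0.0444],"slide": [0.44,-0.152,0],"grip": 0},
  {"angular": [0,0,-0.05],"slide": [0.516,-0.18,0],"grip": 0},
  {"angular": [0.0022,0,-0.0556],"slide": [0.592,-0.206,0],"grip": 0},
  {"angular": [0.0022,0,-0.0639],"slide": [0.66,-0.23,0],"grip": 0},
  {"angular": [0.0022,0,-0.0639],"slide": [0.696,-0.2414,0],"grip": 0},
])

```text
time: 12.92
eef_pos: [0.536, 0.1876, 0.1797]
ee_rot: [-2.224, -2.213, 0.005]
ft_force: [0.4, -0.4, -0.9]
grip_width: 0.33
grip_force: 59.5
```

```bash
cat > pl.py <<'E'
from h import *
import sys
x,y,z,n=*map(float,sys.argv[1:4]),sys.argv[4]
p=snapshot("wrist"); save(p,n+".png"); print(tip("charger",p)); print(read_state()["eef_pos"]); go(x,y,z,-.5)
E
python3 pl.py .5385 .1835 .061 w5
```

```text
[(0.79, array([0.5363, 0.2107, 0.0019]))]
[0.53629619 0.18700094 0.17957821]
slide [-0.0036, 0.0028, 0.1186] ang [-0.3, -0.04, 0.2]
```

View pics/w5.png

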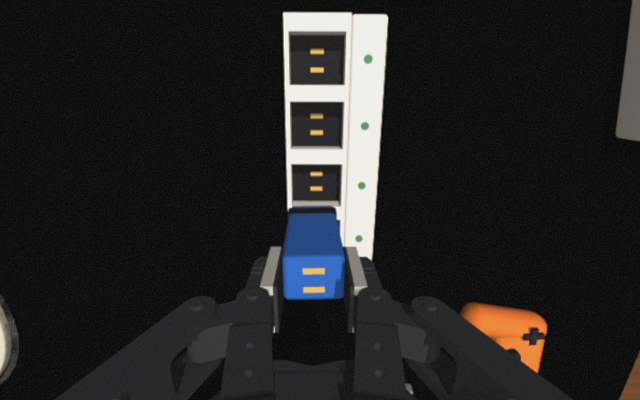

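Blue is held above the second bay from the right (316,181). Now lowering it.

In the tool's units: 0.117 m is 0.234, -0.001 m is -0.002.

Call:
send_rows([
  {"angular": [0,0,0],"slide": [-0.002,0.002,0.04],"grip": 0},
  {"angular": [0,0,0],"slide": [-0.002,0.002,0.09],"grip": 0},
  {"angular": [0,0,0],"slide": [-0.002,0.002,0.14],"grip": 0},
  {"angular": [0,0,0],"slide": [-0.002,0.002,0.17],"grip": 0},
  {"angular": [0,0,0],"slide": [-0.002,0.002,0.194],"grip": 0},
  {"angular": [0,0,0],"slide": [-0.002,0.002,0.21],"grip": 0},
  {"angular": [0,0,0],"slide": [-0.002,0.002,0.22],"grip": 0},
  {"angular": [0,0,0],"slide": [-0.002,0.002,0.228],"grip": 0},
  {"angular": [0,0,0],"slide": [-0.002,0.002,0.234],"grip": 0},
  {"angular": [0,0,0],"slide": [-0.002,0.002,0.234],"grip": 0},
])

```text
time: 13.85
eef_pos: [0.5375, 0.1831, 0.0623]
ee_rot: [-2.228, -2.209, 0.005]
ft_force: [-0.2, 0.2, -1.8]
grip_width: 0.331
grip_force: 59.5
```

In the tool's units: -0.09 m is -0.18, -0.06 m is -0.12.

Call:
send_rows([
  {"angular": [0,0,0],"slide": [0,0,0.004],"grip": 0},
  {"angular": [0,0,0],"slide": [0,0,0.004],"grip": 0.36},
  {"angular": [0,0,0],"slide": [0,0,0.004],"grip": 0.42},
  {"angular": [0,0,0],"slide": [0,0,0.004],"grip": 0.6},
  {"angular": [0,0,0],"slide": [0,0,0.004],"grip": 0.8},
  {"angular": [0,0,0],"slide": [0,0,0.004],"grip": 1},
  {"angular": [0,0,0],"slide": [0,0,-0.02],"grip": 1},
  {"angular": [0,0,0],"slide": [0,0,-0.06],"grip": 1},
  {"angular": [0,0,0],"slide": [0,0,-0.12],"grip": 1},
  {"angular": [0,0,0],"slide": [0,0,-0.18],"grip": 1},
])

```text
time: 14.68
eef_pos: [0.5375, 0.183, 0.1539]
ee_rot: [-2.228, -2.209, 0.007]
ft_force: [-0.0, -0.3, 1.1]
grip_width: 1.0
grip_force: 0.0
```

Run:
```python
from h import *
p=snapshot("wrist"); print(tip("pack_blue",p),read_state()["eef_pos"])
go(.571,-.239,.148,-24)
```

```text
[(0.89, array([0.5347, 0.1825, 0.0048]))] [0.5397858  0.18348086 0.15816941]
slide [-0.4222, 0.0348, 0.0096] ang [0.11, -0.12, 23.51]
```

In the tool's units: -0.388 m is -0.776, -0.148 m is -0.296, 23.5 degrees is 0.1306.

Call:
send_rows([
  {"angular": [0,0,0.0111],"slide": [-0.06,0.006,0],"grip": 1},
  {"angular": [0,0,0.0222],"slide": [-0.136,0.012,0],"grip": 1},
  {"angular": [0,0,0.0333],"slide": [-0.216,0.018,0],"grip": 1},
  {"angular": [0,0,0.0444],"slide": [-0.296,0.024,0],"grip": 1},
  {"angular": [0,0,0.0556],"slide": [-0.376,0.03,0],"grip": 1},
  {"angular": [0,0,0.0667],"slide": [-0.456,0.038,0],"grip": 1},
  {"angular": [0,0,0.0833],"slide": [-0.536,0.044,0],"grip": 1},
  {"angular": [0,0,0.1],"slide": [-0.616,0.05,0],"grip": 1},
  {"angular": [0,0,0.1167],"slide": [-0.696,0.058,0],"grip": 1},
  {"angular": [0,0,0.1306],"slide": [-0.776,0.064,0],"grip": 1},
])

```text
time: 15.62
eef_pos: [0.5663, -0.2072, 0.1526]
ee_rot: [-2.635, -1.706, 0.006]
ft_force: [0.1, 0.6, 0.3]
grip_width: 1.002
grip_force: 0.0
```

```bash
python3 chk.py green .571 -.239 -24; python3 -c "
from h import *
go(.571,-.239,.12,-24)"
```

```text
[(0.68, array([ 0.5674, -0.2411,  0.0096]))]
[(array([ 0.5713329 , -0.23803972, -0.38530086]), np.float64(0.09528632431840578)), (array([ 0.57217132, -0.23748638, -0.27535813]), np.float64(0.09822894996167743))]
[ 0.56618944 -0.20772757  0.15192232]
slide [-0.0263, 0.0177, 0.0939] ang [-0.3, 0.13, -0.22]
slide [-0.0265, 0.0174, 0.0319] ang [-0.3, 0.13, -0.22]
```

In the tool's units: 0.094 m is 0.188, -0.026 m is -0.052, -2.5 degrees is -0.0139.

Call:
send_rows([
  {"angular": [-0.0017,0,-0.0056],"slide": [-0.028,0.018,0.02],"grip": 1},
  {"angular": [-0.0017,0,-0.0139],"slide": [-0.052,0.036,0.05],"grip": 1},
  {"angular": [-0.0017,0,-0.0139],"slide": [-0.052,0.036,0.07],"grip": 1},
  {"angular": [-0.0017,0,-0.0139],"slide": [-0.052,0.036,0.11],"grip": 1},
  {"angular": [-0.0017,0,-0.0139],"slide": [-0.052,0.036,0.15],"grip": 1},
  {"angular": [-0.0017,0,-0.0139],"slide": [-0.052,0.036,0.176],"grip": 1},
  {"angular": [-0.0017,0,-0.0139],"slide": [-0.052,0.036,0.186],"grip": 1},
  {"angular": [-0.0017,0,-0.0139],"slide": [-0.052,0.036,0.188],"grip": 0.7},
  {"angular": [-0.0017,0,-0.0139],"slide": [-0.052,0.036,0.188],"grip": 0.45},
  {"angular": [-0.0017,0,-0.0139],"slide": [-0.052,0.036,0.188],"grip": 0.45},
])

```text
time: 16.6
eef_pos: [0.5724, -0.2362, 0.0592]
ee_rot: [2.594, 1.767, -0.001]
ft_force: [-0.6, 0.4, 0.2]
grip_width: 0.604
grip_force: 0.0
```

In the tool's units: -0.12 m is -0.24, -0.001 m is -0.002.

Call:
send_rows([
  {"angular": [0,0,0],"slide": [-0.002,0,0],"grip": 0.2},
  {"angular": [0,0,0],"slide": [-0.002,0,0],"grip": 0},
  {"angular": [0,0,0],"slide": [-0.002,0,0],"grip": 0},
  {"angular": [0,0,0],"slide": [-0.002,0,0],"grip": 0},
  {"angular": [0,0,0],"slide": [-0.002,0,0],"grip": 0},
  {"angular": [0,0,0],"slide": [-0.002,0,-0.02],"grip": 0},
  {"angular": [0,0,0],"slide": [-0.002,0,-0.06],"grip": 0},
  {"angular": [0,0,0],"slide": [-0.002,0,-0.12],"grip": 0},
  {"angular": [0,0,0],"slide": [-0.002,0,-0.19],"grip": 0},
  {"angular": [0,0,0],"slide": [-0.002,0,-0.24],"grip": 0},
])

```text
time: 17.43
eef_pos: [0.5718, -0.2371, 0.1818]
ee_rot: [2.594, 1.766, -0.001]
ft_force: [0.4, 0.4, -0.7]
grip_width: 0.336
grip_force: 58.9
```

```bash
python3 -c "
from h import *
go(.5387,.2415,.18,-.5)"
```

```text
slide [0.4332, -0.2062, 0.0003] ang [0.13, 0.16, -21.0]
```

In the tool's units: 0.338 m is 0.676, 0.303 m is 0.606, -19 degrees is -0.1056.

Call:
send_rows([
  {"angular": [0,0,-0.0056],"slide": [0.05,-0.024,0],"grip": 0},
  {"angular": [0,0,-0.0167],"slide": [0.116,-0.056,0],"grip": 0},
  {"angular": [0,0,-0.0278],"slide": [0.186,-0.088,0],"grip": 0},
  {"angular": [0,0,-0.0389],"slide": [0.256,-0.122,0],"grip": 0},
  {"angular": [0,0,-0.05],"slide": [0.326,-0.154,0],"grip": 0},
  {"angular": [0,0,-0.0611],"slide": [0.396,-0.188,0],"grip": 0},
  {"angular": [0,0,-0.0722],"slide": [0.466,-0.22,0],"grip": 0},
  {"angular": [0,0,-0.0833],"slide": [0.536,-0.254,0],"grip": 0},
  {"angular": [0,0,-0.0944],"slide": [0.606,-0.288,0],"grip": 0},
  {"angular": [0,0,-0.1056],"slide": [0.676,-0.322,0],"grip": 0},
])

```text
time: 18.27
eef_pos: [0.5452, 0.1384, 0.1784]
ee_rot: [2.266, 2.173, -0.001]
ft_force: [0.5, -0.3, -0.2]
grip_width: 0.336
grip_force: 58.9
```

```bash
python3 -c "
from h import *
go(.5387,.2415,.18,-.5)"
```

```text
slide [0.1028, -0.0108, -0.0018] ang [0.04, 0.1, -1.91]
```

In the tool's units: 0.096 m is 0.192, -0.011 m is -0.022, -2 degrees is -0.0111.

Call:
send_rows([
  {"angular": [0,0,-0.0056],"slide": [0.06,-0.008,0],"grip": 0},
  {"angular": [0,0,-0.0111],"slide": [0.12,-0.014,0],"grip": 0},
  {"angular": [0,0,-0.0111],"slide": [0.17,-0.02,0],"grip": 0},
  {"angular": [0,0,-0.0111],"slide": [0.192,-0.022,0],"grip": 0},
  {"angular": [0,0,-0.0111],"slide": [0.192,-0.022,0],"grip": 0},
  {"angular": [0,0,-0.0111],"slide": [0.192,-0.022,0],"grip": 0},
  {"angular": [0,0,-0.0111],"slide": [0.192,-0.022,0.03],"grip": 0},
  {"angular": [0,0,-0.0111],"slide": [0.192,-0.022,0.07],"grip": 0},
  {"angular": [0,0,-0.0111],"slide": [0.192,-0.022,0.11],"grip": 0},
  {"angular": [0,0,-0.0111],"slide": [0.192,-0.022,0.13],"grip": 0},
])

```text
time: 19.1
eef_pos: [0.5384, 0.2311, 0.1102]
ee_rot: [2.233, 2.21, -0.006]
ft_force: [-0.4, 0.3, -0.8]
grip_width: 0.335
grip_force: 59.0
```

```bash
python3 pl.py .5387 .2415 .06 w6
```

```text
[(0.91, array([0.5408, 0.2128, 0.0026])), (0.71, array([0.5337, 0.2289, 0.0558]))]
[0.53831569 0.23148222 0.11079684]
slide [0.0102, 0.0004, 0.0508] ang [-0.17, 0.16, -0.07]
```

View pics/w6.png

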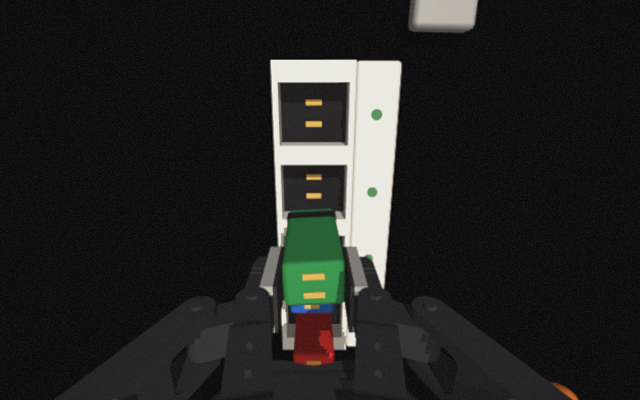

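Green is held 10 mm short of the third bay (314,190). I'll shift it and then lower.

In the tool's units: 0.05 m is 0.1, 0.01 m is 0.02.

Call:
send_rows([
  {"angular": [0,0,0],"slide": [0.01,0.001,0],"grip": 0},
  {"angular": [0,0,0],"slide": [0.02,0.001,0],"grip": 0},
  {"angular": [0,0,0],"slide": [0.02,0.001,0.01],"grip": 0},
  {"angular": [0,0,0],"slide": [0.02,0.001,0.03],"grip": 0},
  {"angular": [0,0,0],"slide": [0.02,0.001,0.05],"grip": 0},
  {"angular": [0,0,0],"slide": [0.02,0.001,0.07],"grip": 0},
  {"angular": [0,0,0],"slide": [0.02,0.001,0.086],"grip": 0},
  {"angular": [0,0,0],"slide": [0.02,0.001,0.098],"grip": 0},
  {"angular": [0,0,0],"slide": [0.02,0.001,0.1],"grip": 0},
  {"angular": [0,0,0],"slide": [0.02,0.001,0.1],"grip": 0},
])

```text
time: 20.03
eef_pos: [0.5392, 0.2426, 0.0616]
ee_rot: [2.231, 2.211, -0.004]
ft_force: [-0.4, 0.0, -1.0]
grip_width: 0.338
grip_force: 59.0
```

Grasped at z≈0.059, so there are about 1–2 mm left before releasing.

In the tool's units: -0.095 m is -0.19, -0.06 m is -0.12.

Call:
send_rows([
  {"angular": [0,0,0],"slide": [0,0,0.003],"grip": 0},
  {"angular": [0,0,0],"slide": [0,0,0.003],"grip": 0.36},
  {"angular": [0,0,0],"slide": [0,0,0.003],"grip": 0.42},
  {"angular": [0,0,0],"slide": [0,0,0.003],"grip": 0.6},
  {"angular": [0,0,0],"slide": [0,0,0.003],"grip": 0.8},
  {"angular": [0,0,0],"slide": [0,0,0.003],"grip": 1},
  {"angular": [0,0,0],"slide": [0,0,-0.02],"grip": 1},
  {"angular": [0,0,0],"slide": [0,0,-0.06],"grip": 1},
  {"angular": [0,0,0],"slide": [0,0,-0.12],"grip": 1},
  {"angular": [0,0,0],"slide": [0,0,-0.19],"grip": 1},
])

```text
time: 20.87
eef_pos: [0.5386, 0.2427, 0.1579]
ee_rot: [-2.231, -2.212, 0.006]
ft_force: [0.6, -0.5, -0.2]
grip_width: 1.0
grip_force: 0.0
```

Run:
```python
from h import *
p=snapshot("wrist"); print(tip("pack_green",p),read_state()["eef_pos"])
go(.5575,-.292,.155,-8)
```

```text
[(0.79, array([0.5359, 0.2422, 0.0076]))] [0.54141564 0.24354807 0.16382755]
slide [-0.5354, 0.0206, 0.0086] ang [0.45, -0.07, 7.51]
```

In the tool's units: -0.388 m is -0.776, 0.006 m is 0.012, 5.5 degrees is 0.0306.

Call:
send_rows([
  {"angular": [0,0,0.0056],"slide": [-0.06,0.002,0],"grip": 1},
  {"angular": [0,0,0.0083],"slide": [-0.136,0.004,0],"grip": 1},
  {"angular": [0,0,0.0111],"slide": [-0.216,0.008,0],"grip": 1},
  {"angular": [0,0,0.0139],"slide": [-0.296,0.012,0],"grip": 1},
  {"angular": [0,0,0.0167],"slide": [-0.376,0.014,0],"grip": 1},
  {"angular": [0,0,0.0194],"slide": [-0.456,0.018,0],"grip": 1},
  {"angular": [0,0,0.0222],"slide": [-0.536,0.02,0],"grip": 1},
  {"angular": [0,0,0.025],"slide": [-0.616,0.024,0],"grip": 1},
  {"angular": [0,0,0.0278],"slide": [-0.696,0.026,0],"grip": 1},
  {"angular": [0,0,0.0306],"slide": [-0.776,0.03,0],"grip": 1},
])

```text
time: 21.8
eef_pos: [0.5507, -0.1472, 0.1587]
ee_rot: [2.334, 2.101, -0.002]
ft_force: [0.1, -0.6, 0.4]
grip_width: 1.001
grip_force: 0.0
```

In the tool's units: -0.147 m is -0.294, 0.002 m is 0.004, 2 degrees is 0.0111.

Call:
send_rows([
  {"angular": [0,0,0.0028],"slide": [-0.06,0.002,0],"grip": 1},
  {"angular": [0,0,0.0056],"slide": [-0.12,0.004,0],"grip": 1},
  {"angular": [0,0,0.0083],"slide": [-0.18,0.008,0],"grip": 1},
  {"angular": [0,0,0.0111],"slide": [-0.24,0.01,0],"grip": 1},
  {"angular": [0,0,0.0111],"slide": [-0.28,0.012,0],"grip": 1},
  {"angular": [0,0,0.0111],"slide": [-0.294,0.012,0],"grip": 1},
  {"angular": [0,0,0.0111],"slide": [-0.294,0.012,0],"grip": 1},
  {"angular": [0,0,0.0111],"slide": [-0.294,0.012,0],"grip": 1},
  {"angular": [0,0,0.0111],"slide": [-0.294,0.012,0],"grip": 1},
  {"angular": [0,0,0.0111],"slide": [-0.294,0.012,0],"grip": 1},
])

```text
time: 22.63
eef_pos: [0.542, -0.2909, 0.1584]
ee_rot: [2.369, 2.062, -0.002]
ft_force: [0.2, 0.2, -0.8]
grip_width: 1.003
grip_force: 0.0
```

```bash
python3 chk.py yellow .5575 -.292 -8
```

```text
[(0.73, array([ 5.209e-01, -4.644e-01, -2.000e-04])), (0.56, array([ 0.5609, -0.2936,  0.0072]))]
[(array([ 0.55731833, -0.29164062, -0.14578906]), np.float64(0.07664713619514528)), (array([ 0.5573333 , -0.29187638, -0.13830715]), np.float64(0.07546633983020447))]
[ 0.54186495 -0.2912579   0.15829888]
slide [0.0016, 0.0156, 0.1003] ang [-0.0, 0.11, 0.06]
```

In the tool's units: 0.1 m is 0.2, 0.097 m is 0.194.

Call:
send_rows([
  {"angular": [0,0,0],"slide": [0.003,0.031,0.04],"grip": 1},
  {"angular": [0,0,0],"slide": [0.003,0.031,0.08],"grip": 1},
  {"angular": [0,0,0],"slide": [0.003,0.031,0.11],"grip": 1},
  {"angular": [0,0,0],"slide": [0.003,0.031,0.14],"grip": 1},
  {"angular": [0,0,0],"slide": [0.003,0.031,0.17],"grip": 1},
  {"angular": [0,0,0],"slide": [0.003,0.031,0.194],"grip": 1},
  {"angular": [0,0,0],"slide": [0.003,0.031,0.2],"grip": 1},
  {"angular": [0,0,0],"slide": [0.003,0.031,0.2],"grip": 0.7},
  {"angular": [0,0,0],"slide": [0.003,0.031,0.2],"grip": 0.45},
  {"angular": [0,0,0],"slide": [0.003,0.031,0.2],"grip": 0.45},
])

```text
time: 23.62
eef_pos: [0.5576, -0.2931, 0.0592]
ee_rot: [2.369, 2.06, -0.002]
ft_force: [-1.7, 0.1, -0.0]
grip_width: 0.607
grip_force: 0.0
```

In the tool's units: -0.12 m is -0.24, -0.095 m is -0.19.

Call:
send_rows([
  {"angular": [0,0,0],"slide": [0,0,0],"grip": 0.2},
  {"angular": [0,0,0],"slide": [0,0,0],"grip": 0},
  {"angular": [0,0,0],"slide": [0,0,0],"grip": 0},
  {"angular": [0,0,0],"slide": [0,0,0],"grip": 0},
  {"angular": [0,0,0],"slide": [0,0,0],"grip": 0},
  {"angular": [0,0,0],"slide": [0,0,-0.02],"grip": 0},
  {"angular": [0,0,0],"slide": [0,0,-0.06],"grip": 0},
  {"angular": [0,0,0],"slide": [0,0,-0.12],"grip": 0},
  {"angular": [0,0,0],"slide": [0,0,-0.19],"grip": 0},
  {"angular": [0,0,0],"slide": [0,0,-0.24],"grip": 0},
])

```text
time: 24.45
eef_pos: [0.5575, -0.2928, 0.1819]
ee_rot: [2.368, 2.059, -0.002]
ft_force: [-0.6, -1.1, -1.3]
grip_width: 0.333
grip_force: 59.3
```

```bash
python3 -c "
from h import *
go(.539,.2995,.18,-.5)"
```

```text
slide [0.584, -0.1006, -0.0001] ang [0.1, 0.18, -7.49]
```

In the tool's units: 0.338 m is 0.676, 0.303 m is 0.606, -5.5 degrees is -0.0306.

Call:
send_rows([
  {"angular": [0,0,-0.0056],"slide": [0.05,-0.008,0],"grip": 0},
  {"angular": [0,0,-0.0083],"slide": [0.116,-0.02,0],"grip": 0},
  {"angular": [0,0,-0.0111],"slide": [0.186,-0.032,0],"grip": 0},
  {"angular": [0,0,-0.0139],"slide": [0.256,-0.044,0],"grip": 0},
  {"angular": [0,0,-0.0167],"slide": [0.326,-0.056,0],"grip": 0},
  {"angular": [0,0,-0.0194],"slide": [0.396,-0.068,0],"grip": 0},
  {"angular": [0,0,-0.0222],"slide": [0.466,-0.08,0],"grip": 0},
  {"angular": [0,0,-0.025],"slide": [0.536,-0.092,0],"grip": 0},
  {"angular": [0,0,-0.0278],"slide": [0.606,-0.104,0],"grip": 0},
  {"angular": [0,0,-0.0306],"slide": [0.676,-0.116,0],"grip": 0},
])

```text
time: 25.28
eef_pos: [0.5464, 0.0518, 0.1785]
ee_rot: [2.268, 2.172, -0.001]
ft_force: [0.2, -0.9, -1.0]
grip_width: 0.334
grip_force: 59.4
```

```bash
python3 -c "
from h import *
go(.539,.2995,.18,-.5)"
```

```text
slide [0.2471, -0.0181, -0.002] ang [0.04, 0.11, -1.97]
```

In the tool's units: 0.247 m is 0.494, 0.235 m is 0.47, -2 degrees is -0.0111.

Call:
send_rows([
  {"angular": [0,0,-0.0028],"slide": [0.07,-0.005,0],"grip": 0},
  {"angular": [0,0,-0.0056],"slide": [0.14,-0.01,0],"grip": 0},
  {"angular": [0,0,-0.0083],"slide": [0.21,-0.015,0],"grip": 0},
  {"angular": [0,0,-0.0111],"slide": [0.28,-0.02,0],"grip": 0},
  {"angular": [0,0,-0.0111],"slide": [0.35,-0.026,0],"grip": 0},
  {"angular": [0,0,-0.0111],"slide": [0.42,-0.03,0],"grip": 0},
  {"angular": [0,0,-0.0111],"slide": [0.47,-0.034,0],"grip": 0},
  {"angular": [0,0,-0.0111],"slide": [0.494,-0.036,0],"grip": 0},
  {"angular": [0,0,-0.0111],"slide": [0.494,-0.036,0],"grip": 0},
  {"angular": [0,0,-0.0111],"slide": [0.494,-0.036,0],"grip": 0},
])

```text
time: 26.12
eef_pos: [0.5395, 0.2976, 0.1773]
ee_rot: [2.229, 2.212, -0.003]
ft_force: [1.8, -0.3, -0.9]
grip_width: 0.338
grip_force: 59.4
```

```bash
python3 pl.py .539 .2995 .0605 w7
```

```text
[]
[0.53976812 0.29659523 0.17729368]
slide [0.0031, -0.0008, 0.1168] ang [-0.02, 0.12, -0.04]
```

View pics/w7.png

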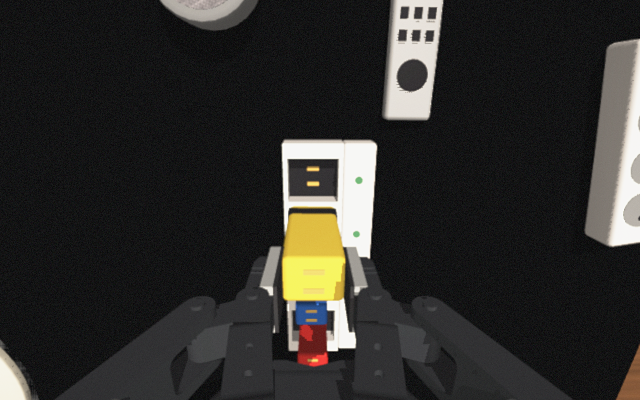

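Yellow is held above the left end bay (313,178). Now lowering it.

In the tool's units: 0.116 m is 0.232, 0.02 m is 0.04.

Call:
send_rows([
  {"angular": [0,0,0],"slide": [0.004,-0.002,0.04],"grip": 0},
  {"angular": [0,0,0],"slide": [0.004,-0.002,0.09],"grip": 0},
  {"angular": [0,0,0],"slide": [0.004,-0.002,0.14],"grip": 0},
  {"angular": [0,0,0],"slide": [0.004,-0.002,0.17],"grip": 0},
  {"angular": [0,0,0],"slide": [0.004,-0.002,0.194],"grip": 0},
  {"angular": [0,0,0],"slide": [0.004,-0.002,0.21],"grip": 0},
  {"angular": [0,0,0],"slide": [0.004,-0.002,0.22],"grip": 0},
  {"angular": [0,0,0],"slide": [0.004,-0.002,0.228],"grip": 0},
  {"angular": [0,0,0],"slide": [0.004,-0.002,0.232],"grip": 0},
  {"angular": [0,0,0],"slide": [0.004,-0.002,0.232],"grip": 0},
])

```text
time: 27.05
eef_pos: [0.5387, 0.2994, 0.0612]
ee_rot: [2.23, 2.211, -0.002]
ft_force: [-0.7, -0.4, -0.3]
grip_width: 0.34
grip_force: 59.4
```

In the tool's units: -0.095 m is -0.19, -0.06 m is -0.12.

Call:
send_rows([
  {"angular": [0,0,0],"slide": [0,0,0.002],"grip": 0},
  {"angular": [0,0,0],"slide": [0,0,0.002],"grip": 0.36},
  {"angular": [0,0,0],"slide": [0,0,0.002],"grip": 0.42},
  {"angular": [0,0,0],"slide": [0,0,0.002],"grip": 0.6},
  {"angular": [0,0,0],"slide": [0,0,0.002],"grip": 0.8},
  {"angular": [0,0,0],"slide": [0,0,0.002],"grip": 1},
  {"angular": [0,0,0],"slide": [0,0,-0.02],"grip": 1},
  {"angular": [0,0,0],"slide": [0,0,-0.06],"grip": 1},
  {"angular": [0,0,0],"slide": [0,0,-0.12],"grip": 1},
  {"angular": [0,0,0],"slide": [0,0,-0.19],"grip": 1},
])

```text
time: 27.88
eef_pos: [0.5379, 0.2993, 0.1567]
ee_rot: [2.231, 2.212, -0.006]
ft_force: [0.4, 0.4, 0.1]
grip_width: 0.999
grip_force: 0.0
```

In the tool's units: -0.2 m is -0.4, -0.18 m is -0.36.

Call:
send_rows([
  {"angular": [0,0,0],"slide": [-0.04,0,-0.04],"grip": 1},
  {"angular": [0,0,0],"slide": [-0.1,0,-0.08],"grip": 1},
  {"angular": [0,0,0],"slide": [-0.17,0,-0.12],"grip": 1},
  {"angular": [0,0,0],"slide": [-0.24,0,-0.16],"grip": 1},
  {"angular": [0,0,0],"slide": [-0.3,0,-0.2],"grip": 1},
  {"angular": [0,0,0],"slide": [-0.36,0,-0.2],"grip": 1},
  {"angular": [0,0,0],"slide": [-0.4,0,-0.2],"grip": 1},
  {"angular": [0,0,0],"slide": [-0.4,0,-0.2],"grip": 1},
  {"angular": [0,0,0],"slide": [-0.4,0,-0.2],"grip": 1},
  {"angular": [0,0,0],"slide": [-0.4,0,-0.2],"grip": 1},
])

```text
time: 28.72
eef_pos: [0.5368, 0.1002, 0.2569]
ee_rot: [2.23, 2.211, -0.002]
ft_force: [-0.1, 1.1, 0.9]
grip_width: 1.001
grip_force: 0.0
```

Run:
```python
from h import *
p=snapshot("wrist"); save(p,"w8.png"); s=snapshot("scene"); save(s,"s8.png")
for n in ["pack_red","pack_blue","pack_green","pack_yellow"]: print(n,tip(n,p),tip(n,s))
for n in ["controller","remote","pen_pot","speaker"]: print(n,tip(n,s)[:1])
```

```text
pack_red [(0.57, array([0.5377, 0.124 , 0.0053]))] [(0.64, array([0.5397, 0.127 , 0.0062]))]
pack_blue [(0.97, array([0.5357, 0.1825, 0.0074]))] [(0.47, array([0.5376, 0.1859, 0.0103]))]
pack_green [(0.85, array([0.5356, 0.2382, 0.0076]))] [(0.66, array([0.5411, 0.2469, 0.0069]))]
pack_yellow [] [(0.67, array([0.5426, 0.3   , 0.0043])), (0.53, array([0.536 , 0.1857, 0.01  ]))]
controller [(0.9, array([ 0.7819, -0.0447,  0.0019]))]
remote [(0.93, array([ 0.6324,  0.4418, -0.0022]))]
pen_pot [(0.96, array([ 0.52  , -0.4674, -0.0007]))]
speaker [(0.89, array([ 0.456 ,  0.485 , -0.0011]))]
```

View pics/w8.png

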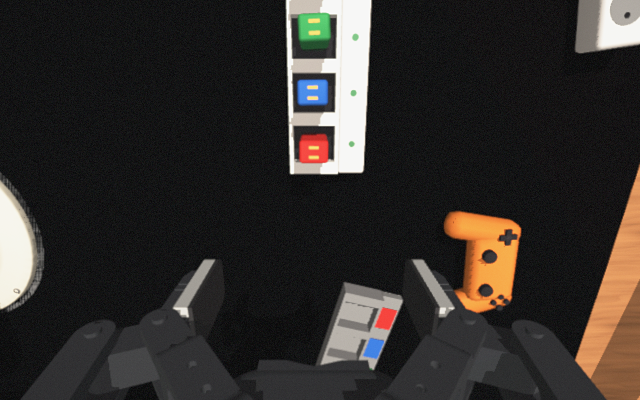

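View pics/s8.png

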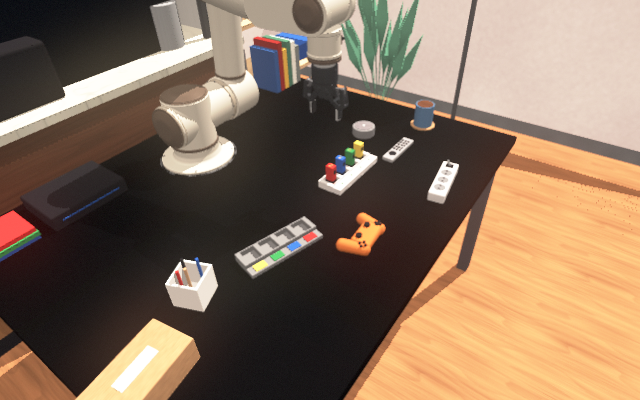

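The scene view shows all four upright in the charger: red (331,173), blue (340,165), green (350,157) and yellow (359,149). The rack is empty, the bystanders haven't moved and the gripper is clear.

```bash
python3 -c "
from plant import job_done
print(job_done())"
```

```text
the job is handed in; nothing more can be done
None
```

The job is handed in: all four packs stand upright and released in the charger, red, blue, green, yellow from its right end to its left, with none knocked over and the four bystanders where they were.

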